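# Calibrate the kitchen scale with its check weights and hold the key in

## Robot

A 6-joint arm with a two-finger parallel gripper is mounted at the origin on a cart in front of the work surface, level with it; the furniture and walls round the work are solid. World frame = base frame: x ahead of the robot, y to its left, z up, the work surface at z = 0. Lengths are in mm, angles in rad, forces in N, time in s.
With the tool pointing down it reaches from about 350 to 775 mm from the base axis. Payload 7.3 kg.
Tool frame: the origin (TCP) lies at the very end of the fingers, on their centre line; the grasp point (between the pads) lies 19 mm behind it; z points along the fingers, y is the line along which they close (so a half turn about z gives the same grasp; the last joint's range is limited). The gripper opens to 92 mm and grips with 3 to 60 N. Pads are 19 mm wide; open, the fingers measure 130 mm over their backs; the gripper's body (75 mm by 190 mm) begins 47 mm behind the grasp point.
Start: joints at [1.105, 0.342, 1.524, -0, 1.275, -0.146], TCP at [165.033, 498.406, 226.741] pointing down, gripper open.
Joint ranges: [-2.53, 2.53], [-0.77, 2.02], [0.04, 2.7], [-1, 4.14], [0.28, 2.66], [-3.11, 3.11]. Speed limits (rad/s): [2.57, 2.57, 3.14, 3.14, 3.14, 3.14].

## Interface

Orientations are given as [roll, pitch, yaw] about the fixed x, y, z axes, in that order (R = Rz(yaw) Ry(pitch) Rx(roll)).
In Python, from plant import * gives the robot as it stands.
- The arm moves only by the tool arm_command, never from a script. Its arguments are lists of equal length, an entry for each row: "gripper": the finger opening in mm, from 0 to 91.8; "dp": the shift along the tool's x, y, z in units of 25 mm (1.0 is 25 mm), a list of three; "twist": the turn about the tool's z in units of 5 degrees (1.0 is 5 degrees). A call has exactly 5 rows; each row shifts and turns the commanded pose from where the row before left it, along the tool's axes as they then stand; what a row does not reach is not made up. A row lasts 1/8 s, in which the tool goes at most 62.5 mm and 10.7 degrees, less where a joint would pass 70% of its speed; a pose out of reach is approached as far as the arm can. A call is refused whole if a number of a shift passes 1 or a number of a turn 1, either way. A call with a gripper value outside its range is refused whole. The fingers move at their own pace and stop on an object; the grip force is fixed at half the most. Time passes only in rows, so rows that do not move let the fingers close, or fill a call up. It gives the time, the measured TCP pose, the force, the opening and the grip force at its end, in the units of the state.
- get_obs(): the state, without advancing time (a new reading comes with each control period).
- capture(name): name is "side" or "top" or "wrist"; returns the picture (480x640x3 uint8, red, green, blue); there is no depth.
- get_calibration(name): a dict with "mtx" (3x3 intrinsics, pixels), "dist_coeffs" ([k1, k2, p1, p2, k3] as OpenCV has them; the pictures are not rectified), "position" and "attitude" of the camera in the world; the wrist camera has in their place "mount" (4x4, takes a point from camera to tool coordinates, whose origin is the TCP and whose axes are the flange's). Camera axes: x right, y down, z forward; pixel columns grow to the right and rows downward; lengths in mm; the calibration is good to about 2 mm. A picture is of the moment at which its call begins: read the wrist's pose just before it. get_calibration takes no time and is no camera call.
- close_job(): hands the job in; it is judged then, once.
The state is a dict: "time": time; "joint_positions": joint angles; "dq": joint speeds; "tau": joint torques, N m; "tool_pos": TCP position; "tcp_rot": TCP orientation; "contact_force": force on the tool from outside, world axes, zero at the start; "moment": the same for the moment, N m; "grip_width": finger opening in mm; "finger_force": force on a finger pad.
Only numpy, scipy, OpenCV 4.12 (cv2) and the standard library are available. Lean on these libraries where they do the work, as an engineer would, in place of code of your own. Each camera call takes 0.05 s, during which the arm holds its last target. There are 200 camera calls.

## Task

Calibrate the kitchen scale: put one of the two large flat steel weights down gently in the middle of the weighing pan, then stack the other one squarely on top of it with the edges lined up, so that the full kilogram rests freely on the pan. Only then press down the long spring-loaded key at the front right of the scale, gently, by at least 5 mm of its 8 mm travel, keep it in, and end the program while still holding it there, because the scale stores the reading only while the key is held and nothing but the two weights loads the pan. Leave the third, small weight and everything else on the worktop where they are.

Things in the scene. Friction and masses are not known exactly. Their poses are not given: they have to be found in the camera images.
- scale: white bench-top kitchen scale, 232 mm (x) by 170 mm (y), standing fast on the worktop; origin at the centre of its underside; its own +x points to the back of the scale (pan side), its front strip with display and key is at -x; +z up. The housing top is 28 mm above the worktop at the front strip. The square steel pan covers the rear; display at the front left, long key at the front right.
- pan_centre (a point): middle of the upper face of the flat square steel weighing pan (156 by 156 mm, 46 mm above the worktop when empty), 34 mm behind the scale's origin; axes as the scale's, z up; it sinks with the pan
- scale_pan (a joint): how far the sprung pan has sunk, m: 0 empty, 0.001 under one large weight, 0.002 under both (4.9 N per mm); it is overloaded beyond 0.006
- key_top (a point): middle of the upper face of the long grey key, 22 mm (x) by 42 mm (y), 41 mm above the worktop and 13 mm above the housing when not pressed; 84 mm in front of and 51 mm to the right of the scale's origin; axes as the scale's; it sinks with the key
- scale_key (a joint): how far the key is pressed straight down, m: 0 to 0.008 (stop); its spring pushes back with about 2 N at the start, 4.3 N at 0.005 and 5.7 N at 0.008 and returns it when let go
- weight_a: one of two alike large flat check weights: plain steel slab 86 mm (own x) by 54 mm (own y) by 14 mm, 0.5 kg, lying flat; origin at the centre of its underside, z up
- weight_b: the other large flat check weight, the same in every way as weight_a
- weight_small: small flat steel weight of the same set, 58 by 36 by 12 mm, 0.2 kg: not used, leave it; origin at the centre of its underside
- egg_box: grey egg box, 106 by 156 by 72 mm, behind the scale: leave it; origin at the centre of its underside
- white_bowl: small white bowl, 101 mm across, 46 mm high, behind the scale to the left: leave it; origin at the centre of its underside
- sugar_tin: cream canister with a wooden lid, 102 mm across, 140 mm high, at the back right (the nearer to the scale of two alike): leave it; origin at the centre of its underside
- rusk_tin: the second canister, the same, further right: leave it; origin at the centre of its underside
- lemon: lemon, 76 by 54 by 56 mm, at the left: leave it; origin at its underside
- notebook: wire-bound notebook, 210 by 152 by 14 mm, lying at the right with a pencil on it: leave it; origin at the centre of its underside
- teaspoon: teaspoon, 139 mm long, 10 mm high, lying at the front right: leave it; origin at the centre of its underside
- mug: mug with a handle, 83 mm across, 94 mm high, at the far left front: leave it; origin at its underside
Mind the look-alikes: they are no part of the job. Leave any blue or brown look-alike of the weight_a alone.

How it is judged:
By the outcome, as a careful person would: the job done as asked, in the order asked, and still so for the second after the job is handed in, while the arm keeps its last pose, push and grip.
It also fails if it takes over 69 s, if anything falls off the work surface, if the arm or the gripper's body presses on something with over 40 N, if the wrist force passes 120 N, or if a joint passes its speed limit or range.

## Working session

There is one attempt and no reset: what is moved stays moved. The work goes in short steps, Python scripts to look and compute and a tool call to move; the robot and the scene stay as the last step left them, time stands still between calls to the robot, and variables do not carry over. Pictures are saved under pics/ and viewed, at most 11 in all, crops included, and the job is handed in when it is done.

Besides the shell and the picture viewer there is one more tool, called after "Emit:" as name(argument=value, ...), one argument or row to a line, values as JSON. arm_command: Moves the arm, as the interface text tells. Its arguments: {"type":"object","properties":{"gripper":{"type":"array"},"dp":{"type":"array"},"twist":{"type":"array"}},"required":["gripper","dp","twist"]}

```bash
mkdir -p pics; ls
python3 - <<'E'
from plant import *
import cv2
for n in ("top","side"):
    cv2.imwrite(f"pics/{n}0.png",capture(n)[:,:,::-1])
for n in ("top","side","wrist"): print(n,get_calibration(n))
print(get_obs())
E
```

```text
pics
top {'mtx': array([[460.47148279,   0.        , 316.1462222 ],
       [  0.        , 460.47148279, 237.0878699 ],
       [  0.        ,   0.        ,   1.        ]]), 'dist_coeffs': array([-0.06578072,  0.        ,  0.        ,  0.        ,  0.        ]), 'position': array([ 253.19817583, -134.06538783, 1394.75266635]), 'attitude': array([-2.93540027, -0.0032967 , -1.43379765])}
side {'mtx': array([[460.7158756 ,   0.        , 313.19759926],
       [  0.        , 460.7158756 , 249.05579002],
       [  0.        ,   0.        ,   1.        ]]), 'dist_coeffs': array([-0.0999401,  0.       ,  0.       ,  0.       ,  0.       ]), 'position': array([ -248.64060412, -1267.0360149 ,   925.49637889]), 'attitude': array([-2.12304222, -0.00980933, -0.59002764])}
wrist {'mtx': array([[411.01222203,   0.        , 320.46265689],
       [  0.        , 411.01222203, 242.19223066],
       [  0.        ,   0.        ,   1.        ]]), 'dist_coeffs': array([-0.0683965,  0.       ,  0.       ,  0.       ,  0.       ]), 'mount': array([[ 1.61664219e-04, -9.68187221e-01, -2.50226854e-01,
         6.
[... 258 characters left out ...]
00000e+00]])}
{'time': 0.1, 'joint_positions': array([ 1.10498799e+00,  3.42682840e-01,  1.52490047e+00,  6.44746318e-06,
        1.27543460e+00, -1.46012971e-01]), 'dq': array([-0.00054101, -0.00184099, -0.00111204, -0.0008463 , -0.00175723,
        0.00069551]), 'tau': array([ 2.61305744e-03, -4.32004058e+01, -2.44697946e+01,  7.21788662e-02,
        5.26150223e-02, -1.39510794e-05]), 'tool_pos': array([164.86361557, 498.05904283, 226.10634799]), 'tcp_rot': array([-3.14018346e+00, -2.13466648e-04,  2.82179526e+00]), 'contact_force': array([-0.2870667 , -0.71618911,  0.09737559]), 'moment': array([-0.04174839,  0.00460791,  0.01597462]), 'finger_force': 0.0, 'grip_width': 91.89473001012549}
```

View pics/top0.png

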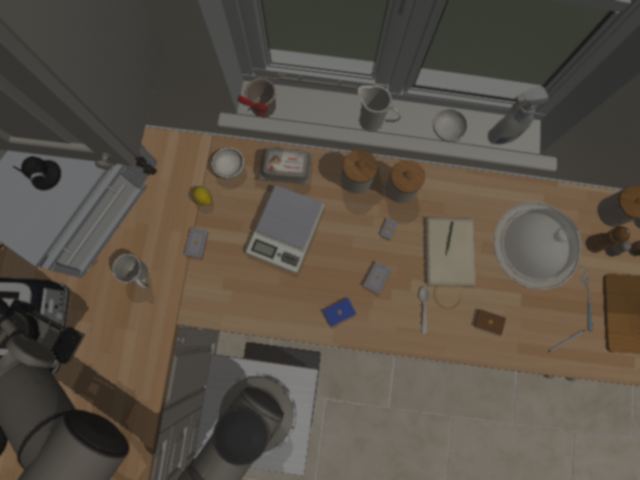

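View pics/side0.png

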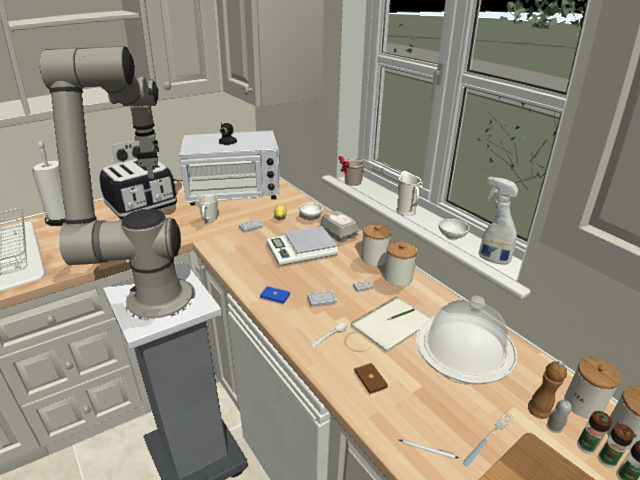

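Top view candidates: grey slabs at (196,243) and (377,277) are the two large weights. The small weight is at (388,229), and the look-alikes are blue at (339,312) and brown at (490,322). I choose the two large grey slabs. The scale has its pan at (290,217), display at (264,248) and key at (290,258).

```bash
cat > h.py <<'E'
from plant import *
import numpy as np, cv2
from scipy.spatial.transform import Rotation as Ro
def cam(n,obs=None):
    c=get_calibration(n)
    if n=="wrist":
        T=np.eye(4);T[:3,:3]=Ro.from_euler("xyz",obs["tcp_rot"]).as_matrix();T[:3,3]=obs["tool_pos"]
        M=T@c["mount"];return c,M[:3,:3],M[:3,3]
    return c,Ro.from_euler("xyz",c["attitude"]).as_matrix(),np.array(c["position"])
def ray(C,px,z):
    c,R,p=C
    u=cv2.undistortPoints(np.float64(px).reshape(-1,1,2),c["mtx"],c["dist_coeffs"])[:,0]
    d=np.c_[u,np.ones(len(u))]@R.T
    return p+d*((z-p[2])/d[:,2])[:,None]
def proj(C,P):
    c,R,p=C
    return cv2.projectPoints((np.float64(P).reshape(-1,3)-p)@R,np.zeros(3),np.zeros(3),c["mtx"],c["dist_coeffs"])[0][:,0]
def blob(C,mask,seed,z,s=3):
    """connected component near seed -> min-area rect on plane z: centre, long axis yaw, sizes"""
    n,l,st,_=cv2.connectedComponentsWithStats(mask.astype(np.uint8))
    ys,xs=np.nonzero(l); i=np.argmin((xs-seed[0])**2+(ys-seed[1])**2); k=l[ys[i],xs[i]]
    ct=max(cv2.findContours((l==k).astype(np.uint8),cv2.RETR_EXTERNAL,cv2.CHAIN_APPROX_NONE)[0],key=len)[:,0]
    w=ray(C,ct,z)[:,:2]; b=cv2.boxPoints(cv2.minAreaRect(w.astype(np.float32)))
    e=[b[1]-b[0],b[2]-b[1]]; L=[np.linalg.norm(x) for x in e]; j=int(L[1]>L[0])
    return b.mean(0),np.arctan(e[j][1]/e[j][0]),L[j],L[1-j]
E
python3 - <<'E'
from h import *
im=cv2.imread("pics/top0.png");C=cam("top")
hsv=cv2.cvtColor(im,cv2.COLOR_BGR2HSV)
m=hsv[...,1]<75
for nm,s,z in (("L",(196,243),14),("R",(377,277),14),("small",(388,229),12),("scale",(285,230),35)):
    print(nm,hsv[s[1],s[0]],*blob(C,m,s,z))
for nm,p,z in (("panC",(290,217),46),("key",(290,258),41),("disp",(264,248),28),("blue",(339,312),14)): print(nm,ray(C,[p],z))
v=cv2.resize(im[150:340,170:420],None,fx=3,fy=3,interpolation=cv2.INTER_CUBIC)
v2=cv2.resize((m[150:340,170:420]*255).astype(np.uint8),None,fx=1,fy=1)
v[-190:,-250:]=v2[...,None]
cv2.imwrite("pics/c1.png",v)
E
```

```text
L [ 18 103 104] [472.76895 264.23407] -0.050328292 91.46469 60.244797
R [ 19 127 108] [ 442.84735 -296.84702] -0.36739483 89.801636 59.05412
small [ 18 101 106] [ 597.9083  -315.39603] -0.28437403 63.78745 41.207874
scale [135   5  97] [552.6494     -1.4674988] -0.24274988 237.15617 178.19167
panC [[583.84323097 -13.24901417  46.        ]]
key [[460.6541905  -31.42883548  41.        ]]
disp [[482.0650233   51.85532826  28.        ]]
blue [[ 324.1629177  -197.36330813   14.        ]]
```

View pics/c1.png

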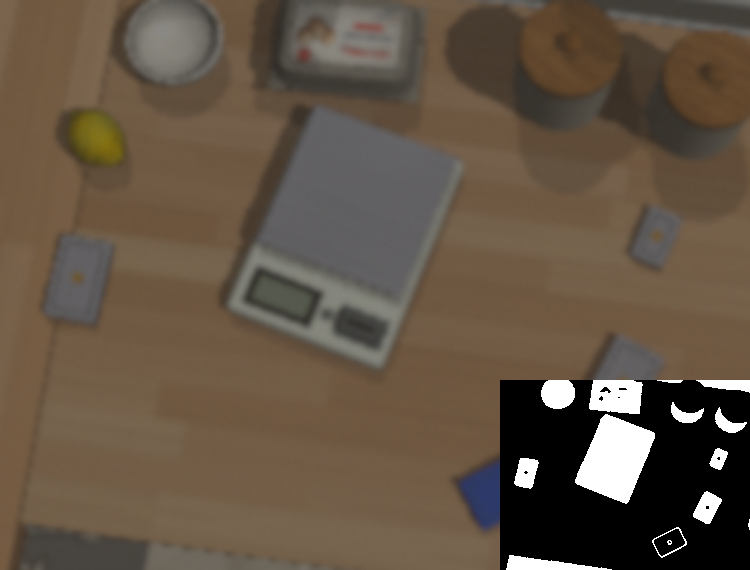

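The crop shows the left slab at (80,278) and the right slab at (628,360), both large at about 86x54. The smaller one is at (655,237), and the key is at (360,325) in the crop. All of these match the sizes given, so I move over the left slab.

Emit:
arm_command(
  gripper=[91, 91, 91, 91, 91],
  dp=[
    [-0.98, -0.33, 0],
    [-0.98, -0.33, 0],
    [-0.98, -0.33, 0],
    [-0.98, -0.33, 0],
    [-0.98, -0.33, 0],
  ],
  twist=[0, 0, 0, 0, 0],
)

```text
time: 0.72
tool_pos: [268.8, 420.0, 226.4]
tcp_rot: [-3.141, -0.0, 2.822]
contact_force: [1.1, 0.6, -0.4]
grip_width: 91.0
finger_force: 0.0
```

Emit:
arm_command(
  gripper=[91, 91, 91, 91, 91],
  dp=[
    [-0.98, -0.33, 0],
    [-0.98, -0.33, 0],
    [-0.98, -0.33, 0],
    [-0.98, -0.33, 0],
    [-0.98, -0.33, 0],
  ],
  twist=[0, 0, 0, 0, 0],
)

```text
time: 1.35
tool_pos: [372.1, 342.4, 226.4]
tcp_rot: [-3.141, -0.001, 2.822]
contact_force: [-0.8, -0.3, 0.1]
grip_width: 91.2
finger_force: 0.0
```

Emit:
arm_command(
  gripper=[91, 91, 91, 91, 91],
  dp=[
    [-0.98, -0.33, 0.5],
    [-0.98, -0.33, 0.6],
    [-0.98, -0.33, 0.6],
    [-0.98, -0.33, 0.6],
    [-0.98, -0.33, 0.6],
  ],
  twist=[0, 0, 0, 0, 0],
)

```text
time: 1.98
tool_pos: [475.4, 264.7, 153.4]
tcp_rot: [-3.141, -0.001, 2.822]
contact_force: [-0.0, 0.1, -0.2]
grip_width: 90.7
finger_force: 0.0
```

Emit:
arm_command(
  gripper=[91, 91, 91, 91, 91],
  dp=[
    [0, 0, 0.5],
    [0, 0, 0],
    [0, 0, 0],
    [0, 0, 0],
    [0, 0, 0],
  ],
  twist=[-1, -1, -1, 0, 0],
)

```text
time: 2.6
tool_pos: [474.9, 265.4, 141.6]
tcp_rot: [-3.142, -0.0, 3.082]
contact_force: [-0.8, -0.4, -1.0]
grip_width: 91.0
finger_force: 0.0
```

Run:
```python
from h import *
o=get_obs();im=capture("wrist")[:,:,::-1].copy();C=cam("wrist",o)
cv2.imwrite("pics/w1.png",im);hsv=cv2.cvtColor(im,cv2.COLOR_BGR2HSV)
s=proj(C,[[472.7,264.2,14]])[0];print("seed",s,hsv[int(s[1]),int(s[0])-20])
for th in (50,75): print(blob(C,hsv[...,1]<th,s,14))
```

```text
seed [318.28707183 229.39947912] [105  10 159]
(array([471.95746, 262.4668 ], dtype=float32), np.float32(-0.043912716), np.float32(86.74219), np.float32(54.40645))
(array([568.3035 , 258.63513], dtype=float32), np.float32(1.5127685), np.float32(593.1687), np.float32(281.1653))
```

View pics/w1.png

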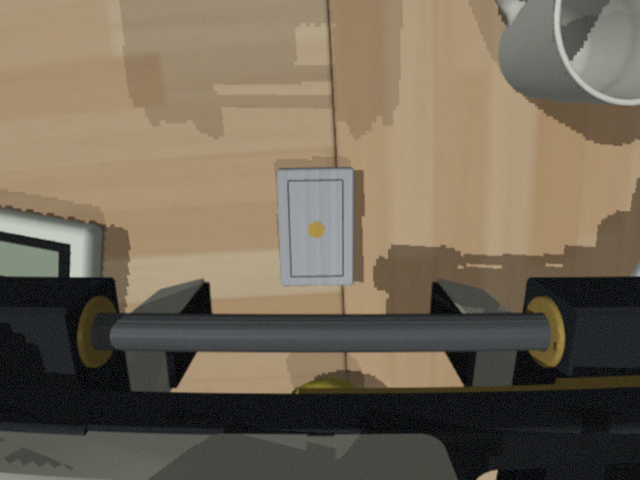

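The slab sits at (316,228) in the wrist picture and measures 86.7x54.4, centred at (472.0, 262.5), which is right. I descend and grip.

Emit:
arm_command(
  gripper=[91, 91, 91, 91, 91],
  dp=[
    [0.11, -0.12, 0.9],
    [0, 0, 1],
    [0, 0, 1],
    [0, 0, 1],
    [0, 0, 0.9],
  ],
  twist=[-0.18, 0, 0, 0, 0],
)

```text
time: 3.28
tool_pos: [472.0, 262.6, 20.9]
tcp_rot: [3.142, -0.0, 3.098]
contact_force: [0.6, 0.6, 0.5]
grip_width: 91.2
finger_force: 0.0
```

Emit:
arm_command(
  gripper=[91, 91, 50, 50, 50],
  dp=[
    [0, 0, 0.45],
    [0, 0, 0.26],
    [0, 0, 0],
    [0, 0, 0],
    [0, 0, 0],
  ],
  twist=[0, 0, 0, 0, 0],
)

```text
time: 3.9
tool_pos: [472.5, 262.7, 4.6]
tcp_rot: [3.141, 0.001, 3.099]
contact_force: [-0.6, -0.1, -0.3]
grip_width: 65.4
finger_force: 0.0
```

Emit:
arm_command(
  gripper=[30, 30, 30, 30, 30],
  dp=[
    [0, 0, 0.04],
    [0, 0, 0],
    [0, 0, 0],
    [0, 0, 0],
    [0, 0, 0],
  ],
  twist=[0, 0, 0, 0, 0],
)

```text
time: 4.53
tool_pos: [472.3, 262.5, 3.2]
tcp_rot: [3.141, 0.0, 3.099]
contact_force: [-1.0, -1.7, 5.0]
grip_width: 53.5
finger_force: 30.0
```

Emit:
arm_command(
  gripper=[30, 30, 30, 30, 30],
  dp=[
    [0, 0, -0.5],
    [0, 0, -1],
    [0, 0, -1],
    [0, 0, -1],
    [0, 0, -1],
  ],
  twist=[0, 0, 0, 0, 0],
)

```text
time: 5.15
tool_pos: [471.3, 262.5, 116.0]
tcp_rot: [-3.141, -0.002, 3.099]
contact_force: [-0.2, -0.3, -5.5]
grip_width: 54.0
finger_force: 30.0
```

Emit:
arm_command(
  gripper=[30, 30, 30, 30, 30],
  dp=[
    [-0.455, -0.97, 0],
    [-0.455, -0.97, 0],
    [-0.455, -0.97, 0],
    [-0.455, -0.97, 0],
    [-0.455, -0.97, 0],
  ],
  twist=[0, 0, 0, 0, 0],
)

```text
time: 5.78
tool_pos: [523.3, 138.4, 115.2]
tcp_rot: [3.141, -0.002, 3.099]
contact_force: [-0.5, -0.0, -5.2]
grip_width: 53.4
finger_force: 30.0
```

Emit:
arm_command(
  gripper=[30, 30, 30, 30, 30],
  dp=[
    [-0.455, -0.97, 0],
    [-0.455, -0.97, 0],
    [-0.455, -0.97, 0],
    [-0.455, -0.97, 0],
    [-0.455, -0.97, 0],
  ],
  twist=[0, 0, 0, 0, 0],
)

```text
time: 6.4
tool_pos: [575.1, 15.0, 115.1]
tcp_rot: [3.141, -0.002, 3.099]
contact_force: [0.0, 0.5, -5.1]
grip_width: 53.7
finger_force: 30.0
```

Emit:
arm_command(
  gripper=[30, 30, 30, 30, 30],
  dp=[
    [-0.455, -0.97, 0],
    [0, 0, 0],
    [0, 0, 0],
    [0, 0, 0],
    [0, 0, 0],
  ],
  twist=[0, 0.8, 0.8, 0.68, 0],
)

```text
time: 7.02
tool_pos: [585.2, -9.0, 115.1]
tcp_rot: [3.141, -0.002, 2.901]
contact_force: [-0.6, 0.0, -5.4]
grip_width: 53.4
finger_force: 30.0
```

Run:
```python
from h import *
o=get_obs();im=capture("wrist")[:,:,::-1].copy();C=cam("wrist",o)
print(o["tool_pos"],o["tcp_rot"])
cv2.imwrite("pics/w2.png",im)
```

```text
[585.21935659  -8.95518334 115.10082678] [ 3.14139487e+00 -1.55599852e-03  2.90091014e+00]
```

View pics/w2.png

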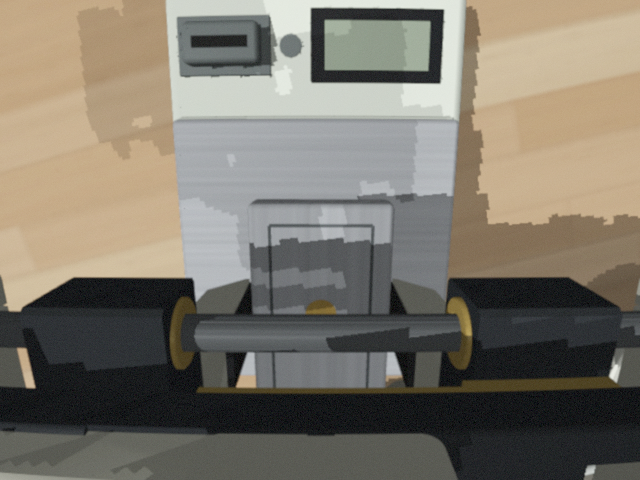

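The pan's front corners are at (174,121) and (459,121), its side edges run down to (192,285) and (447,285), and the key top centre is near (219,42). The slab is square with the pan.

Run:
```python
from h import *
o=get_obs();C=cam("wrist",o)
a,b=ray(C,[(174,121),(459.5,121)],46)[:,:2]   # right, left front corners
print(a,b,np.linalg.norm(b-a))
d=(b-a)/np.linalg.norm(b-a);x=np.array([d[1],-d[0]])
yaw=np.arctan2(x[1],x[0]);pc=(a+b)/2+78*x
left=np.array([-x[1],x[0]]);org=pc-34*x
print("yaw",yaw,"pan",pc,"key",org-84*x-51*left, "key seen",ray(C,[(219,42)],41))
e=ray(C,[(192,285),(447,285)],46)[:,:2];print("edges",e,(e-a)@left)
# slab in hand: front corners of its top (z~126?)
s=ray(C,[(249,203),(392,203)],o["tool_pos"][2]-3+14)[:,:2];print("slab",s,np.linalg.norm(s[0]-s[1]),s.mean(0)+43*x)
```

```text
[493.147753   -67.80299415] [529.91969064  82.3190779 ] 154.56005924319376
yaw -0.2402171882832004 pan [587.29405522 -11.29921768] key [460.548676   -32.76101738] key seen [[459.48344066 -33.4560862   41.        ]]
edges [[585.20528055 -87.33090988]
 [621.24388972  60.01047685]] [  2.9345388  154.61928761]
slab [[537.24173026 -23.80711776]
 [549.64648392  26.91007962]] 52.21218270662943 [585.20941909  -8.67880318]
```

Emit:
arm_command(
  gripper=[30, 30, 30, 30, 30],
  dp=[
    [-0.1, -0.07, 0.7],
    [0, 0, 0.8],
    [0, 0, 0.6],
    [0, 0, 0.3],
    [0, 0, 0.1],
  ],
  twist=[0, 0, 0, 0, 0],
)

```text
time: 7.7
tool_pos: [587.7, -11.5, 52.4]
tcp_rot: [3.142, -0.001, 2.9]
contact_force: [0.0, -0.1, -4.6]
grip_width: 53.4
finger_force: 30.0
```

Emit:
arm_command(
  gripper=[30, 30, 30, 30, 30],
  dp=[
    [0, 0, 0.04],
    [0, 0, 0.04],
    [0, 0, 0.02],
    [0, 0, 0.02],
    [0, 0, 0],
  ],
  twist=[0, 0, 0, 0, 0],
)

```text
time: 8.32
tool_pos: [587.9, -11.5, 50.0]
tcp_rot: [3.141, 0.0, 2.9]
contact_force: [-0.7, 0.4, -5.2]
grip_width: 53.1
finger_force: 30.0
```

Emit:
arm_command(
  gripper=[30, 30, 30, 30, 30],
  dp=[
    [0, 0, 0.02],
    [0, 0, 0.02],
    [0, 0, 0.02],
    [0, 0, 0],
    [0, 0, 0],
  ],
  twist=[0, 0, 0, 0, 0],
)

```text
time: 8.95
tool_pos: [587.9, -11.5, 48.7]
tcp_rot: [3.141, 0.0, 2.9]
contact_force: [-0.3, -0.2, -1.6]
grip_width: 53.7
finger_force: 30.0
```

Emit:
arm_command(
  gripper=[58, 62, 70, 80, 91],
  dp=[
    [0, 0, 0.01],
    [0, 0, 0],
    [0, 0, 0],
    [0, 0, 0],
    [0, 0, 0],
  ],
  twist=[0, 0, 0, 0, 0],
)

```text
time: 9.57
tool_pos: [587.9, -11.5, 48.2]
tcp_rot: [3.141, 0.0, 2.9]
contact_force: [0.1, 0.5, -0.1]
grip_width: 85.6
finger_force: 0.0
```

Emit:
arm_command(
  gripper=[91, 91, 91, 91, 91],
  dp=[
    [0, 0, -0.3],
    [0, 0, -0.8],
    [0, 0, -1],
    [0, 0, -1],
    [0, 0, -0.5],
  ],
  twist=[0, 0, 0, 0, 0],
)

```text
time: 10.2
tool_pos: [588.5, -11.6, 140.1]
tcp_rot: [3.141, 0.003, 2.9]
contact_force: [-0.1, 0.8, -0.4]
grip_width: 91.2
finger_force: 0.0
```

Run:
```python
from h import *
o=get_obs();im=capture("wrist")[:,:,::-1].copy()
print(o["tool_pos"],o["tcp_rot"],o["grip_width"])
cv2.imwrite("pics/w3.png",im)
```

```text
[588.47407038 -11.60685976 140.07693275] [3.14125119e+00 2.59298907e-03 2.90035917e+00] 91.2235476039093
```

View pics/w3.png

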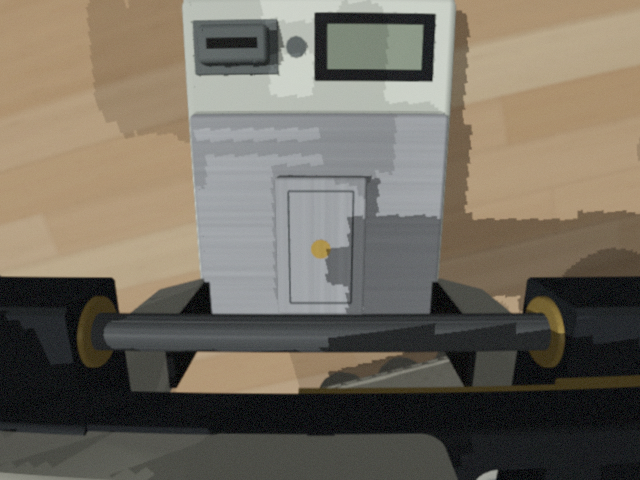

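The slab lies flat in the middle of the pan, with its dot at (320,249) and its front corners at (276,177) and (369,177). Next is the right slab.

Emit:
arm_command(
  gripper=[91, 91, 91, 91, 91],
  dp=[
    [0.225, -0.96, 0],
    [0.225, -0.96, 0],
    [0.225, -0.96, 0],
    [0.225, -0.96, 0],
    [0.225, -0.96, 0],
  ],
  twist=[0, 0, 0, 0, 0],
)

```text
time: 10.88
tool_pos: [531.1, -121.9, 137.5]
tcp_rot: [3.141, -0.001, 2.9]
contact_force: [0.7, 0.0, -0.3]
grip_width: 90.6
finger_force: 0.0
```

Emit:
arm_command(
  gripper=[91, 91, 91, 91, 91],
  dp=[
    [0.225, -0.96, 0],
    [0.225, -0.96, 0],
    [0.225, -0.96, 0],
    [0.225, -0.96, 0],
    [0.225, -0.96, 0],
  ],
  twist=[0, 0, 0, 0, 0],
)

```text
time: 11.5
tool_pos: [475.1, -231.6, 137.5]
tcp_rot: [3.141, -0.001, 2.9]
contact_force: [-0.0, -0.2, 0.8]
grip_width: 91.2
finger_force: 0.0
```

Emit:
arm_command(
  gripper=[91, 91, 91, 91, 91],
  dp=[
    [0.225, -0.96, 0],
    [0.225, -0.96, 0],
    [0.225, -0.96, 0],
    [0, 0, 0],
    [0, 0, 0],
  ],
  twist=[0, 0, 0, 0.75, 0.7],
)

```text
time: 12.12
tool_pos: [441.7, -297.1, 137.4]
tcp_rot: [3.141, -0.001, 2.771]
contact_force: [0.6, -0.8, -0.4]
grip_width: 91.3
finger_force: 0.0
```

Emit:
arm_command(
  gripper=[91, 91, 91, 91, 91],
  dp=[
    [0, 0, 0],
    [0, 0, 0],
    [0, 0, 0],
    [0, 0, 0],
    [0, 0, 0],
  ],
  twist=[0, 0, 0, 0, 0],
)

```text
time: 12.75
tool_pos: [442.3, -297.0, 138.2]
tcp_rot: [3.141, 0.0, 2.774]
contact_force: [-0.9, -0.4, 0.6]
grip_width: 90.9
finger_force: 0.0
```

Run:
```python
from h import *
o=get_obs();im=capture("wrist")[:,:,::-1].copy();C=cam("wrist",o)
cv2.imwrite("pics/w4.png",im);hsv=cv2.cvtColor(im,cv2.COLOR_BGR2HSV)
s=proj(C,[[442.8,-297,14]])[0];print("seed",s)
for th in (40,50,60): print(blob(C,hsv[...,1]<th,s-[20,0],14))
print(o["tool_pos"],o["tcp_rot"])
# placed slab, pose of w3 (dot pixel and front edge)
o3=dict(tool_pos=np.array([588.474,-11.607,140.077]),tcp_rot=np.array([3.14125,0.00259,2.90036]));C3=cam("wrist",o3)
i3=cv2.imread("pics/w3.png");h3=cv2.cvtColor(i3,cv2.COLOR_BGR2HSV)
m=(h3[...,0]>10)&(h3[...,0]<30)&(h3[...,1]>140)
ys,xs=np.nonzero(m[225:275,295:345]);d=(xs.mean()+295,ys.mean()+225)
c=ray(C3,[(276,177),(369,177)],59)[:,:2]
print("dot",d,ray(C3,[d],59),"edge",c,np.linalg.norm(c[1]-c[0]),np.arctan2(*(c[0]-c[1])[::1])+np.pi)
ys,xs=np.nonzero(((hsv[...,0]>10)&(hsv[...,0]<30)&(hsv[...,1]>140))[int(s[1])-25:int(s[1])+25,int(s[0])-25:int(s[0])+25])
print("dot R",len(xs),ray(C,[(xs.mean()+int(s[0])-25,ys.mean()+int(s[1])-25)],14))
```

```text
seed [320.24445172 234.00838461]
(array([ 441.45773, -300.75888], dtype=float32), np.float32(-0.3677579), np.float32(86.07145), np.float32(54.07073))
(array([ 441.15216, -300.64893], dtype=float32), np.float32(-0.36792272), np.float32(86.73497), np.float32(54.31343))
(array([ 441.1627 , -300.65366], dtype=float32), np.float32(-0.3687107), np.float32(86.7567), np.float32(54.596664))
[ 442.31059851 -296.97581314  138.21624311] [3.14149661e+00 7.81503458e-05 2.77401803e+00]
dot (np.float64(320.6280487804878), np.float64(248.41463414634146)) [[588.00199537 -11.05540362  59.        ]] edge [[539.9499948  -25.97930063]
 [552.8632801   26.56189694]] 54.10480920682338 0.24099776242248083
dot R 122 [[ 441.87804012 -300.97505667   14.        ]]
```

View pics/w4.png

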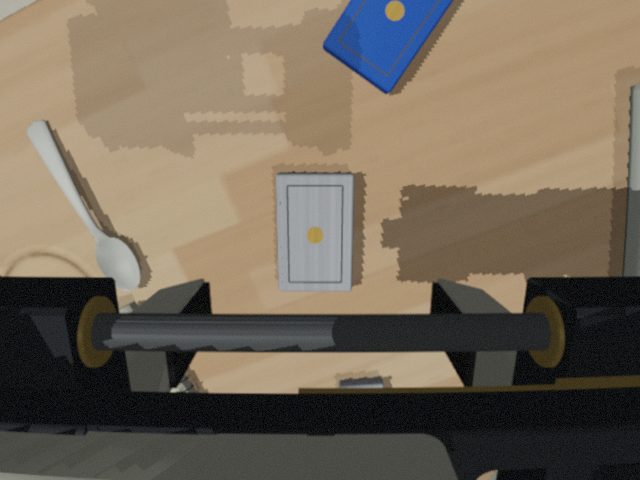

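The slab is grey and correct, at (315,232), 86.7x54.3, centred at (441.3,-300.7). The blue look-alike at (390,40) stays. I descend and grip.

Emit:
arm_command(
  gripper=[91, 91, 91, 91, 91],
  dp=[
    [-0.016, -0.153, 0.9],
    [0, 0, 1],
    [0, 0, 1],
    [0, 0, 1],
    [0, 0, 0.9],
  ],
  twist=[0, 0, 0, 0, 0],
)

```text
time: 13.42
tool_pos: [441.3, -300.7, 17.4]
tcp_rot: [3.141, -0.0, 2.774]
contact_force: [0.3, 0.1, -0.8]
grip_width: 91.4
finger_force: 0.0
```

Emit:
arm_command(
  gripper=[91, 91, 91, 60, 50],
  dp=[
    [0, 0, 0.4],
    [0, 0, 0.2],
    [0, 0, 0],
    [0, 0, 0],
    [0, 0, 0],
  ],
  twist=[0, 0, 0, 0, 0],
)

```text
time: 14.05
tool_pos: [441.6, -301.0, 3.8]
tcp_rot: [-3.141, 0.001, 2.774]
contact_force: [-0.2, -0.2, -0.7]
grip_width: 75.6
finger_force: 0.0
```

Emit:
arm_command(
  gripper=[30, 30, 30, 30, 30],
  dp=[
    [0, 0, 0],
    [0, 0, 0],
    [0, 0, 0],
    [0, 0, 0],
    [0, 0, 0],
  ],
  twist=[0, 0, 0, 0, 0],
)

```text
time: 14.68
tool_pos: [441.3, -300.8, 3.3]
tcp_rot: [-3.142, 0.0, 2.774]
contact_force: [-0.3, 1.1, 1.4]
grip_width: 53.6
finger_force: 30.0
```

Emit:
arm_command(
  gripper=[30, 30, 30, 30, 30],
  dp=[
    [0, 0, -0.6],
    [0, 0, -1],
    [0, 0, -1],
    [0, 0, -1],
    [0, 0, -1],
  ],
  twist=[0, 0, 0, 0, 0],
)

```text
time: 15.3
tool_pos: [440.9, -300.3, 119.2]
tcp_rot: [3.141, -0.001, 2.774]
contact_force: [0.2, 0.2, -5.1]
grip_width: 53.9
finger_force: 30.0
```

Emit:
arm_command(
  gripper=[30, 30, 30, 30, 30],
  dp=[
    [-0.1, 0.99, -0.1],
    [-0.1, 0.99, 0],
    [-0.1, 0.99, 0],
    [-0.1, 0.99, 0],
    [-0.1, 0.99, 0],
  ],
  twist=[0, 0, 0, 0, 0],
)

```text
time: 15.92
tool_pos: [497.2, -188.7, 120.9]
tcp_rot: [3.141, -0.001, 2.774]
contact_force: [-0.1, -0.1, -5.7]
grip_width: 53.8
finger_force: 30.0
```

Emit:
arm_command(
  gripper=[30, 30, 30, 30, 30],
  dp=[
    [-0.1, 0.99, 0],
    [-0.1, 0.99, 0],
    [-0.1, 0.99, 0],
    [-0.1, 0.99, 0],
    [-0.1, 0.99, 0],
  ],
  twist=[0, 0, 0, 0, 0],
)

```text
time: 16.55
tool_pos: [553.3, -77.8, 120.9]
tcp_rot: [3.142, -0.001, 2.774]
contact_force: [-0.1, 0.0, -5.3]
grip_width: 53.6
finger_force: 30.0
```

Emit:
arm_command(
  gripper=[30, 30, 30, 30, 30],
  dp=[
    [-0.1, 0.99, 0],
    [-0.1, 0.99, 0],
    [-0.1, 0.99, 0],
    [0, 0, 0],
    [0, 0, 0],
  ],
  twist=[0, 0, 0, -0.75, -0.7],
)

```text
time: 17.18
tool_pos: [586.7, -11.6, 120.7]
tcp_rot: [-3.142, -0.002, 2.903]
contact_force: [0.9, -0.1, -4.7]
grip_width: 53.4
finger_force: 30.0
```

Emit:
arm_command(
  gripper=[30, 30, 30, 30, 30],
  dp=[
    [0, 0, 0],
    [0, 0, 0],
    [0, 0, 0],
    [0, 0, 0],
    [0, 0, 0],
  ],
  twist=[0, 0, 0, 0, 0],
)

```text
time: 17.8
tool_pos: [587.3, -12.2, 120.7]
tcp_rot: [3.141, -0.0, 2.9]
contact_force: [0.3, -0.0, -4.7]
grip_width: 53.7
finger_force: 30.0
```

Run:
```python
from h import *
o=get_obs();im=capture("wrist")[:,:,::-1].copy()
print(o["tool_pos"],o["tcp_rot"],o["contact_force"])
cv2.imwrite("pics/w5.png",im)
```

```text
[587.25894245 -12.21759934 120.71121204] [ 3.14149494e+00 -5.02119830e-05  2.90004377e+00] [ 2.86985805e-01 -1.75499928e-03 -4.73118495e+00]
```

View pics/w5.png

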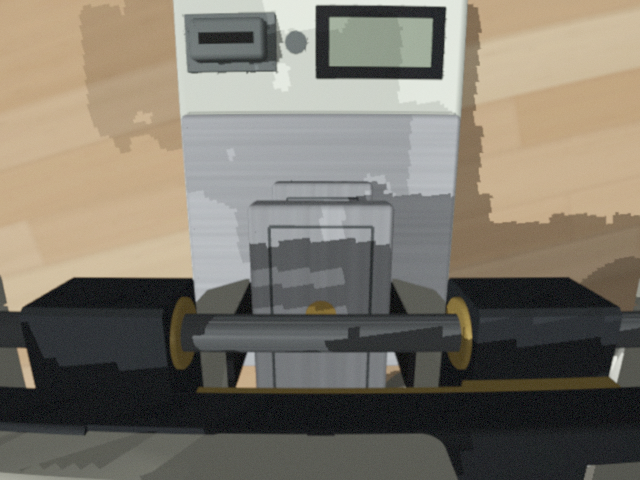

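The held slab's front corners are at (249,203) and (392,203), the same pixels as in the first hold. The lower slab's top front edge runs from (275,184) to (371,184). I measure both edges to fine-align.

Run:
```python
from h import *
o=get_obs();C=cam("wrist",o)
im=cv2.imread("pics/w5.png");v=cv2.resize(im[170:235,235:405],None,fx=4.5,fy=4.5,interpolation=cv2.INTER_CUBIC);cv2.imwrite("pics/c5.png",v)
o3=dict(tool_pos=np.array([588.474,-11.607,140.077]),tcp_rot=np.array([3.14125,0.00259,2.90036]));C3=cam("wrist",o3)
i1=cv2.imread("pics/w1.png").astype(float);g3=cv2.imread("pics/w3.png").astype(float).mean(2);g5=im.astype(float).mean(2)
np.set_printoptions(precision=0,suppress=True,linewidth=200)
print("w3 rows",[g3[172:186,x].round() for x in (300,320)])
print("w3 cols L",g3[190:215,268:284].mean(0)," R",g3[182:190,362:376].mean(0))
print("w5 rows low",g5[178:192,300:340].mean(1),"held",g5[196:212,300:340].mean(1))
print("w5 cols held L",g5[215:235,242:256].mean(0)," R",g5[215:235,385:400].mean(0))
print("w5 low L",g5[186:194,268:282].mean(0)," R",g5[186:194,364:378].mean(0))
```

```text
w3 rows [array([141., 139., 135., 109.,  83., 102., 130., 147., 158., 160., 163., 160., 163., 163.]), array([140., 141., 136., 117.,  87., 103., 133., 150., 161., 161., 165., 163., 163., 163.])]
w3 cols L [162. 162. 162. 158. 152. 147. 142. 143. 155. 158. 159. 161. 163. 162. 161. 160.]  R [145. 143. 130. 107.  87.  90.  94.  97.  96.  96.  97.  97.  97.  97.]
w5 rows low [163. 163. 149. 105.  96. 122. 146. 155. 161. 164. 164. 164. 163. 164.] held [149. 113. 106. 123. 119.  91.  83.  87.  98. 122. 143. 154. 161. 166. 171. 173.]
w5 cols held L [165. 165. 164. 164. 164. 162. 158. 165. 166. 164. 161. 162. 162. 162.]  R [165. 166. 167. 165. 158. 143. 124. 107. 102. 115. 119. 119. 119. 118. 118.]
w5 low L [164. 165. 164. 161. 157. 165. 166. 162. 162. 164. 165. 163. 164. 162.]  R [165. 172. 174. 176. 175. 169. 150. 125. 108. 112. 115. 116. 116. 116.]
```

View pics/c5.png

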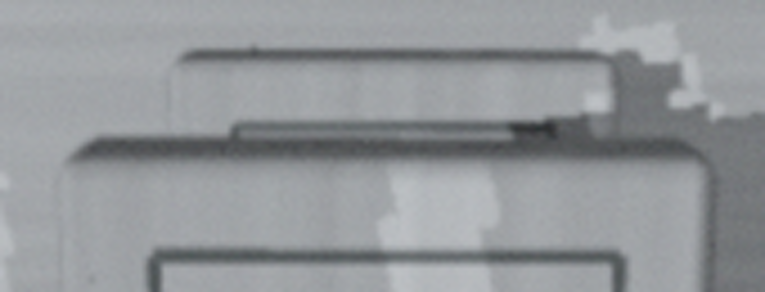

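Run:
```python
from h import *
C=cam("wrist",dict(tool_pos=np.array([587.259,-12.218,120.711]),tcp_rot=np.array([3.141495,0,2.900044])))
z0=59
lo=ray(C,[(272,190),(372,190),(322,182),(322,184)],58)[:,:2]
he=ray(C,[(248.2,225),(393,225),(320.6,202.3),(320.6,206)],130.5)[:,:2]
x=np.array([np.cos(2.9),np.sin(2.9)]);y=np.array([x[1],-x[0]])
for n,p in (("lo",lo),("held",he)):
    print(n,"width",(p[1]-p[0])@y,"mid y",(p[0]+p[1])@y/2,"front x",p[2:]@x)
print("tcp y,x",np.array([587.259,-12.218])@y,np.array([587.259,-12.218])@x, "first release",np.array([587.9,-11.5])@y,np.array([587.9,-11.5])@x)
```

```text
lo width 54.16067643854193 mid y 129.74889682738203 front x [-530.22871663 -531.30506991]
held width 53.98848210446978 mid y 128.9604300125698 front x [-529.853965   -531.22704862]
tcp y,x 128.6381549630764 -573.1270694119198 first release 129.48866174567996 -573.577672577405
```

Emit:
arm_command(
  gripper=[30, 30, 30, 30, 30],
  dp=[
    [-0.01, 0.033, 0.6],
    [0, 0, 0.8],
    [0, 0, 0.5],
    [0, 0, 0.2],
    [0, 0, 0.1],
  ],
  twist=[0, 0, 0, 0, 0],
)

```text
time: 18.48
tool_pos: [587.9, -11.5, 65.6]
tcp_rot: [3.142, 0.0, 2.9]
contact_force: [0.6, 0.1, -4.5]
grip_width: 53.5
finger_force: 30.0
```

Emit:
arm_command(
  gripper=[30, 30, 30, 30, 30],
  dp=[
    [0, 0, 0.04],
    [0, 0, 0.02],
    [0, 0, 0],
    [0, 0, 0],
    [0, 0, 0],
  ],
  twist=[0, 0, 0, 0, 0],
)

```text
time: 19.1
tool_pos: [587.8, -11.5, 64.3]
tcp_rot: [3.141, 0.0, 2.9]
contact_force: [-0.4, 1.0, -4.5]
grip_width: 53.8
finger_force: 30.0
```

Emit:
arm_command(
  gripper=[30, 30, 30, 30, 30],
  dp=[
    [0, 0, 0.03],
    [0, 0, 0.03],
    [0, 0, 0.02],
    [0, 0, 0],
    [0, 0, 0],
  ],
  twist=[0, 0, 0, 0, 0],
)

```text
time: 19.73
tool_pos: [587.7, -11.4, 62.2]
tcp_rot: [3.142, -0.0, 2.9]
contact_force: [-0.5, -0.6, -3.7]
grip_width: 53.6
finger_force: 30.0
```

Emit:
arm_command(
  gripper=[30, 30, 30, 30, 30],
  dp=[
    [0, 0, 0.02],
    [0, 0, 0.01],
    [0, 0, 0],
    [0, 0, 0],
    [0, 0, 0],
  ],
  twist=[0, 0, 0, 0, 0],
)

```text
time: 20.35
tool_pos: [587.7, -11.4, 61.6]
tcp_rot: [3.142, 0.0, 2.9]
contact_force: [-1.9, 0.5, -1.0]
grip_width: 53.6
finger_force: 30.0
```

Emit:
arm_command(
  gripper=[58, 62, 70, 80, 91],
  dp=[
    [0, 0, 0],
    [0, 0, 0],
    [0, 0, 0],
    [0, 0, 0],
    [0, 0, 0],
  ],
  twist=[0, 0, 0, 0, 0],
)

```text
time: 20.98
tool_pos: [587.8, -11.4, 61.5]
tcp_rot: [3.141, 0.0, 2.9]
contact_force: [0.5, 0.1, -0.1]
grip_width: 85.5
finger_force: 0.0
```

Emit:
arm_command(
  gripper=[91, 91, 91, 91, 91],
  dp=[
    [0, 0, -0.3],
    [0, 0, -0.8],
    [0, 0, -1],
    [0, 0, -0.9],
    [0, 0, 0],
  ],
  twist=[0, 0, 0, 0, 0],
)

```text
time: 21.6
tool_pos: [588.9, -11.6, 138.6]
tcp_rot: [3.141, 0.004, 2.9]
contact_force: [-0.2, 0.0, -0.2]
grip_width: 91.0
finger_force: 0.0
```

Run:
```python
from h import *
o=get_obs();im=capture("wrist")[:,:,::-1].copy();C=cam("wrist",o)
print(o["tool_pos"],o["tcp_rot"],o["contact_force"])
v=cv2.resize(im[0:300,140:500],None,fx=2,fy=2,interpolation=cv2.INTER_CUBIC)
cv2.imwrite("pics/w6.png",v)
```

```text
[588.93841096 -11.58959639 138.60157533] [3.1410815  0.00449862 2.90035901] [-0.24006601  0.03808597 -0.16897857]
```

View pics/w6.png

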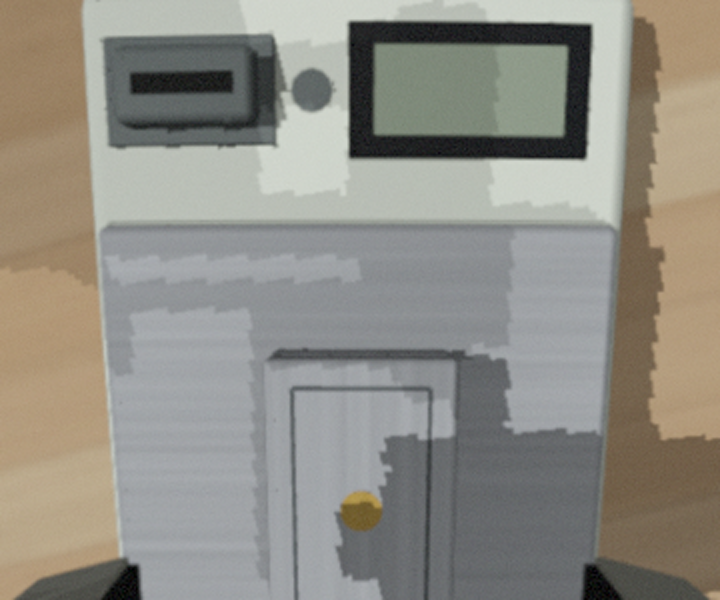

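The stack is square: the upper slab covers the lower one fully, with its front edge at (365,355) and its dot at (362,510). Now I move to the key with the fingers closed.

Emit:
arm_command(
  gripper=[91, 91, 91, 60, 0],
  dp=[
    [0.96, -0.41, 0],
    [0.96, -0.41, 0],
    [0.96, -0.41, 0],
    [0.96, -0.41, 0],
    [0.96, -0.41, 0],
  ],
  twist=[0, 0, 0, 0, 0],
)

```text
time: 22.28
tool_pos: [457.4, -32.5, 135.3]
tcp_rot: [3.142, -0.002, 2.9]
contact_force: [-0.1, 0.1, -0.3]
grip_width: 75.2
finger_force: 0.0
```

Emit:
arm_command(
  gripper=[0, 0, 0, 0, 0],
  dp=[
    [0, 0, 0],
    [0, 0, 0.7],
    [0, 0, 0.8],
    [0, 0, 0.8],
    [0, 0, 0.6],
  ],
  twist=[0, 0, 0, 0, 0],
)

```text
time: 22.9
tool_pos: [459.5, -32.4, 62.6]
tcp_rot: [3.141, -0.001, 2.9]
contact_force: [-0.4, 0.7, 0.2]
grip_width: 25.4
finger_force: 0.0
```

Emit:
arm_command(
  gripper=[0, 0, 0, 0, 0],
  dp=[
    [0, 0, 0.2],
    [0, 0, 0],
    [0, 0, 0],
    [0, 0, 0],
    [0, 0, 0],
  ],
  twist=[0, 0, 0, 0, 0],
)

```text
time: 23.52
tool_pos: [459.2, -32.6, 59.3]
tcp_rot: [3.141, 0.001, 2.9]
contact_force: [0.2, 0.2, 0.6]
grip_width: 0.4
finger_force: 0.0
```

Emit:
arm_command(
  gripper=[0, 0, 0, 0, 0],
  dp=[
    [-0.03, -0.01, 0.3],
    [0, 0, 0.3],
    [0, 0, 0.1],
    [0, 0, 0],
    [0, 0, 0],
  ],
  twist=[0, 0, 0, 0, 0],
)

```text
time: 24.15
tool_pos: [459.7, -32.9, 41.5]
tcp_rot: [3.141, 0.0, 2.9]
contact_force: [0.2, 0.4, 0.4]
grip_width: 0.5
finger_force: 0.0
```

Emit:
arm_command(
  gripper=[0, 0, 0, 0, 0],
  dp=[
    [0, 0, 0.04],
    [0, 0, 0.04],
    [0, 0, 0.04],
    [0, 0, 0],
    [0, 0, 0],
  ],
  twist=[0, 0, 0, 0, 0],
)

```text
time: 24.78
tool_pos: [459.9, -33.0, 38.6]
tcp_rot: [3.141, 0.001, 2.9]
contact_force: [0.3, 0.6, 3.3]
grip_width: 0.5
finger_force: 1.6
```

Emit:
arm_command(
  gripper=[0, 0, 0, 0, 0],
  dp=[
    [0, 0, 0.04],
    [0, 0, 0.04],
    [0, 0, 0.04],
    [0, 0, 0.04],
    [0, 0, 0],
  ],
  twist=[0, 0, 0, 0, 0],
)

```text
time: 25.4
tool_pos: [459.9, -33.0, 34.5]
tcp_rot: [3.141, 0.001, 2.9]
contact_force: [0.5, 1.1, 5.5]
grip_width: 0.4
finger_force: 2.5
```

Emit:
arm_command(
  gripper=[0, 0, 0, 0, 0],
  dp=[
    [0, 0, 0],
    [0, 0, 0],
    [0, 0, 0],
    [0, 0, 0],
    [0, 0, 0],
  ],
  twist=[0, 0, 0, 0, 0],
)

```text
time: 26.02
tool_pos: [459.9, -33.0, 34.6]
tcp_rot: [3.142, 0.001, 2.9]
contact_force: [0.5, -0.1, 4.5]
grip_width: 0.3
finger_force: 2.5
```

Run:
```python
from h import *
o=get_obs();print(o["tool_pos"],o["contact_force"])
im=capture("side")[:,:,::-1].copy()
cv2.imwrite("pics/s2.png",cv2.resize(im[190:330,180:380],None,fx=4,fy=4,interpolation=cv2.INTER_CUBIC))
```

```text
[459.88192242 -33.01257129  34.57175633] [ 0.54153479 -0.14281179  4.54677703]
```

View pics/s2.png

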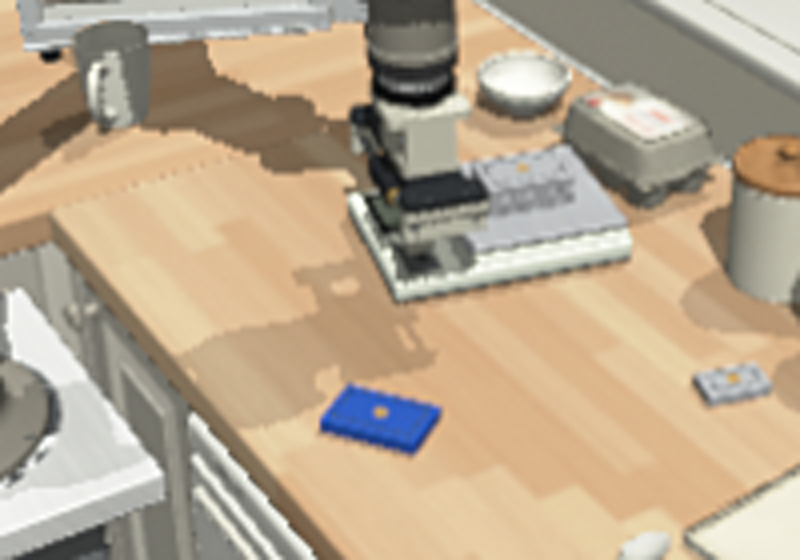

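The fingers hold the key at (425,250) in the crop, pressed about 6.4 mm with about 5 N. The stack stands free on the pan at (525,190) and everything else is untouched.

```bash
python3 -c "
from plant import *
print(close_job())"
```

```text
the job is handed in; nothing more can be done
None
```

I stacked the two large weights squarely in the middle of the pan, then pressed the key about 6.4 mm and handed the job in at 26 s while still holding it; nothing else was moved.

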